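# Close the drill jig over its hidden pin

## Task

Get the drill jig ready for drilling: first press the wooden blank down into its nest until it is flush with the jig's deck. Then take the aluminium cover by its handle and fit it squarely on the jig, drill bush over the blank, feeling for the locating pin that the cover hides until it drops on. Press the cover flat against the deck, against the spring lifters, and finish while still holding it down by its handle; leave the jar, the tape measure and the spanner where they are.

Things in the scene. Friction and masses are not known exactly. Their poses are not given: they have to be found in the camera images.
- jig: drill jig base, a dark steel slab 150 (x) x 100 (y) x 24 mm with a small foot and screw at each end (190 mm long over the feet), screwed to the bench; origin at the centre of its underside; x along its length, z up. Its flat top is the deck. The nest with the blank is at its +x end, which points away from the robot.
- jig_pin (a point): foot of the locating pin, on the deck (24 mm above the bench) at the middle of the jig; the pin is a steel stub 12 mm in diameter that rises 10 mm above the deck, its top 4 mm tapering to 5.6 mm. Four round spring lifters, 8 mm in diameter, stand 5 mm above the deck 55 mm to either end and 36 mm to either side of the pin: they carry the cover's weight with it 5 mm clear of the deck, and pressing the cover onto the deck takes about 10 to 12 N besides its weight.
- jig_nest (a point): centre of the nest, level with the deck, 40 mm along the jig's +x from the pin
- blank (a joint): how far the wooden blank is pressed into its nest, in m, positive downward: it starts between 0 and 0.002 and at 0.007 (its stop) its top is flush with the deck; it is a tight fit that moves under about 7 N and stays where it is left
- blank_top (a point): centre of the top face of the wooden blank, 36 (jig x) x 44 (jig y) mm, sitting in the nest 40 mm along the jig's +x from the pin; standing 5 to 7 mm above the deck at the start
- cover: loose jig cover, 0.2 to 0.4 kg, an aluminium plate 140 (x) x 90 (y) x 15 mm with a black bridge handle on its middle, lying on the bench; origin at the centre of its underside; x along its length, z up. The drill bush, a dark ring with a through hole, is at its +x end (the end away from the robot at the start) and belongs over the blank.
- cover_grip (a point): centre of the handle's bar, 49 mm above the cover's underside, over the cover's centre; the bar is 62 (cover x) x 16 (cover y) x 18 mm, with 25 mm clear between it and the plate; grasp it across the cover's y
- cover_hole (a point): mouth of the blind pin hole in the cover's underside, at its centre; 15 mm in diameter, 11.5 mm deep, not visible from above; when the cover is fully down it coincides with point jig_pin
- cover_bush (a point): underside of the cover below the drill bush, 40 mm along the cover's +x from its centre; it belongs over the centre of the nest
- cream_jar_mid (a point): bystander: yellow and cream jar, 60 mm across, 76 mm high; point half-way up
- tape_measure_mid (a point): bystander: yellow tape measure, 41x85x66 mm; point half-way up
- spanner_13_mid (a point): bystander: small spanner lying flat, 33x151x8 mm; point half-way up
Things that resemble listed ones, but are neither listed nor needed, are in the scene too. What is meant by the cover is not orange, and is the larger of those in its own colour.

How it is judged:
On the way, in this order (a step that is already met when the one before it is completed fails the run):
1. the blank is pressed flush into its nest while the cover is still off the jig (value of joint blank above 0.0055 m and horizontal distance between cover_hole and jig_pin above 0.1 m), for 0.2 s.
2. the cover has dropped onto the pin, the right way round (z of cover_hole in the frame of jig_pin below 0.0075 m and horizontal distance between cover_hole and jig_pin below 0.004 m and horizontal distance between cover_bush and jig_nest below 0.009 m), for 0.2 s.
At the end, for the whole second after the job is handed in: Cover on the pin within 4 mm, square to the jig within 0.14 rad, bush over the nest within 8 mm, pressed flat on the deck (gap under 1.8 mm at the pin, 2.5 mm at the bush, tilt under 0.04 rad); blank pressed in over 5.5 mm; fingers still holding the cover (over 3 N), cover at rest (z of cover_hole in the frame of jig_pin below 0.0018 m and z of cover_bush in the frame of jig_nest below 0.0025 m and horizontal distance between cover_hole and jig_pin below 0.004 m and horizontal distance between cover_bush and jig_nest below 0.008 m and angle between the x axis of cover and the x axis of jig, either way round below 0.14 rad and angle between the z axis of cover and the z axis of jig, either way round below 0.04 rad and value of joint blank above 0.0055 m and contact force between the fingers and cover above 3 N and linear speed of cover below 0.02 m/s); the arm keeps its last pose, push and grip.
It fails at once if the jar was disturbed (distance of cream_jar_mid from where it was at the start of the episode above 0.02 m).
It fails at once if the tape measure was disturbed (distance of tape_measure_mid from where it was at the start of the episode above 0.02 m).
It fails at once if the spanner was disturbed (distance of spanner_13_mid from where it was at the start of the episode above 0.02 m).
It also fails if it takes over 54 s, if anything falls off the work surface, if the arm or the gripper's body presses on something with over 40 N, if the wrist force passes 120 N, or if a joint passes its speed limit or range.

## Robot

A 6-joint arm with a two-finger parallel gripper is mounted at the origin on a cart in front of the work surface, level with it; the furniture and walls round the work are solid. World frame = base frame: x ahead of the robot, y to its left, z up, the work surface at z = 0. Lengths are in m, angles in rad, forces in N, time in s.
With the tool pointing down it reaches from about 0.275 to 0.875 m from the base axis. Payload 12.5 kg.
Tool frame: the origin (TCP) lies at the very end of the fingers, on their centre line; the grasp point (between the pads) lies 19 mm behind it; z points along the fingers, y is the line along which they close (so a half turn about z gives the same grasp; the last joint's range is limited). The gripper opens to 85 mm and grips with 20 to 120 N. Pads are 22 mm wide; open, the fingers measure 114 mm over their backs; the gripper's body (76 mm by 85 mm) begins 54 mm behind the grasp point. The pads swing forward as they close: fully open they stand 13 mm farther back than shut.
Start: joints at [-1.305, 0.351, 1.652, -0, 1.139, -0.085], TCP at [0.189, -0.516, 0.208] pointing down, gripper open.
Joint ranges: [-2.75, 2.75], [-0.79, 2.1], [0.01, 2.65], [-1.57, 4.71], [0.07, 3.14], [-2.87, 2.87]. Speed limits (rad/s): [2.22, 2.22, 2.79, 3.14, 3.14, 3.14].

## Interface

Orientations are given as a 3x3 rotation matrix whose columns are the frame's x, y, z axes.
In Python, from bench import manip gives the robot as it stands. Calls block until the motion is done:
- manip.move_ptp(position, orientation): joint-space move of the TCP to a pose.
- manip.move_l(position, attitude=None, max_speed=0.15): straight line of the TCP; attitude=None keeps the orientation; max_speed is the mean speed in m/s.
- manip.move_j(angles): joint-space move.
- manip.set_gripper(opening, effort=None): opening from 0.0 (shut) to 1.0 (fully open); effort is the grip in N (None keeps the last); returns when the fingers have stopped.
- manip.dwell(seconds).
- manip.inverse_kinematics(position, orientation): joint angles nearest the present ones, or None.
- manip.grab_frame(name): name is "side" or "top"; returns (picture, depth): 420x560x3 uint8, red, green, blue; 420x560 float32, m along the optical axis (not along the pixel's ray), 0 where there is no reading.
- manip.get_calibration(name): a dict with "camera_matrix" (3x3 intrinsics, pixels), "R" (3x3) and "t" (3): a world point X has camera coordinates R X + t. Camera axes: x right, y down, z forward; pixel columns grow to the right and rows downward; lengths in m; the calibration is good to about 2 mm. A picture is of the moment at which its call begins. get_calibration takes no time and is no camera call.
A pose or a line that the arm cannot do raises manip.Unreachable and nothing moves.
- manip.sign_off(): hands the job in; it is judged then, once.
Trained networks look in the newest picture that a camera, given by its name, has taken for a name from the list of things; names that differ only in an ending like _2 or _b are one class to them, and where a whole thing is asked for, a point or a joint stands for the part that bears it (a point fixed in the world has none). Each returns a list of dicts, best first, with "confidence" (0 to 1); they miss things now and then, are a little off and sometimes report something else, mostly with a low value. They report only what shows in the picture. A call takes as long as a camera call. They do not tell look-alikes from the thing itself.
- manip.look_for(camera, name): "at" ([x, y, z] in m, in world coordinates, good to about 4 mm: the middle of the surface that is visible of it).
Readings, each from a call of its own:
- manip.current_time(): time.
- manip.current_qpos(): joint angles.
- manip.current_joint_vel(): joint speeds.
- manip.current_joint_torque(): joint torques, N m.
- manip.current_ee_pos(): TCP position.
- manip.current_tcp_rot(): TCP orientation.
- manip.current_force(): force on the tool from outside, world axes, zero at the start.
- manip.current_ft_torque(): the same for the moment, N m.
- manip.current_grip_width(): opening from 0.0 (shut) to 1.0 (fully open).
- manip.current_grip_force(): force on a finger pad.
Only numpy, scipy, OpenCV 4.12 (cv2) and the standard library are available. Lean on these libraries where they do the work, as an engineer would, in place of code of your own. Each camera call takes 0.05 s, during which the arm holds its last target. There are 200 camera calls.

## Working session

There is one attempt and no reset: what is moved stays moved. The work goes in short steps, each a Python script; the robot and the scene stay as the last script left them, time stands still between calls to the robot, and variables do not carry over. Pictures are saved under pics/ and viewed, at most 10 in all, crops included, and the job is handed in when it is done.

```bash
mkdir -p pics; python3 - <<'E'
from bench import manip
import cv2,numpy as np
for c in ("top","side"):
    p,d=manip.grab_frame(c); cv2.imwrite(f"pics/{c}0.png",p[:,:,::-1]); np.savez(f"{c}0.npz",p=p,d=d)
    k=manip.get_calibration(c); print(c,k["camera_matrix"].tolist(),np.round(k["R"],3).tolist(),k["t"])
    for n in ("cover","jig","blank","cream_jar_mid","tape_measure_mid","spanner_13_mid"):
        print(n,[(np.round(r["at"],3).tolist(),round(r["confidence"],2)) for r in manip.look_for(c,n)])
print(manip.current_time())
E
```

```text
top [[431.3706066933418, 0.0, 278.9154947028953], [0.0, 431.3706066933418, 209.00506584799453], [0.0, 0.0, 1.0]] [[-0.005, -1.0, 0.019], [-0.989, 0.002, -0.147], [0.146, -0.02, -0.989]] [0.04290951 0.61528732 1.02659287]
cover [([0.53, 0.168, 0.016], 0.97), ([0.533, -0.003, 0.013], 0.73), ([0.477, 0.34, 0.016], 0.6)]
jig [([0.547, -0.164, 0.025], 0.85), ([0.581, -0.187, 0.028], 0.38)]
blank [([0.579, -0.183, 0.03], 0.56), ([0.544, -0.17, 0.022], 0.31)]
cream_jar_mid [([0.692, -0.026, 0.076], 0.82)]
tape_measure_mid [([0.707, -0.175, 0.059], 0.88)]
spanner_13_mid [([0.585, -0.186, 0.024], 0.63), ([0.693, 0.207, 0.003], 0.62)]
side [[448.2084779429838, 0.0, 280.837423759421], [0.0, 448.2084779429838, 213.35513700868464], [0.0, 0.0, 1.0]] [[-0.826, -0.563, -0.017], [-0.328, 0.506, -0.798], [0.458, -0.653, -0.603]] [0.54274035 0.22745556 1.00557412]
cover [([0.459, 0.355, 0.015], 0.97), ([0.527, 0.011, 0.009], 0.83), ([0.518, 0.177, 0.017], 0.71)]
jig [([0.535, -0.151, 0.025], 0.64)]
blank [([0.514, 0.178, 0.016], 0.59), ([0.582, -0.182, 0.026], 0.55), ([0.687, -0.011, 0.052], 0.45)]
cream_jar_mid [([0.688, -0.01, 0.051], 0.95)]
tape_measure_mid [([0.701, -0.159, 0.047], 0.51)]
spanner_13_mid [([0.699, 0.211, 0.001], 0.74)]
0.7
```

View pics/top0.png

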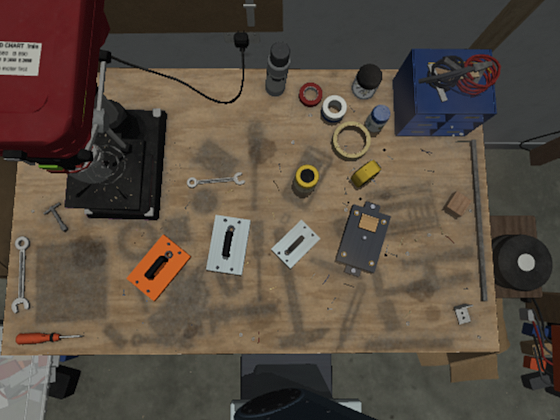

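View pics/side0.png

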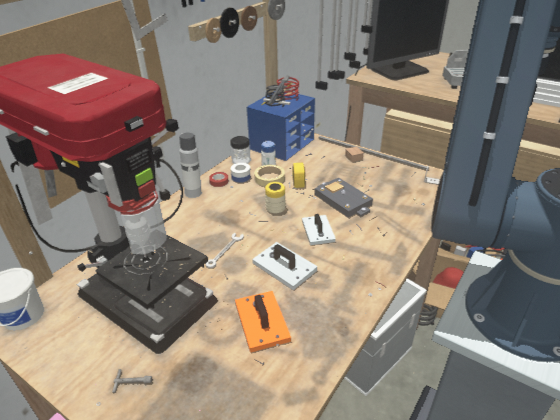

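The top picture shows three possible covers: orange at (160,267), large silver at (228,244) and small silver at (295,243). The large silver one fits, since it isn't orange and is the larger of the silver pair. The jig is at (363,238), its blank at (369,222), the jar at (306,180), the tape measure at (366,174) and the spanner at (216,181). I'll confirm with one crop and measure the poses.

```bash
cat > h.py <<'E'
from bench import manip
import numpy as np, cv2
def cloud(c,p,d):
    k=manip.get_calibration(c); K=k["camera_matrix"]; v,u=np.mgrid[:420,:560]
    X=np.stack([(u-K[0,2])/K[0,0]*d,(v-K[1,2])/K[1,1]*d,d],-1)
    return (X-k["t"])@k["R"]
def rect(W,ok,c,r,zlo,zhi):
    m=ok&(np.hypot(W[...,0]-c[0],W[...,1]-c[1])<r)&(W[...,2]>zlo)&(W[...,2]<zhi)
    n,l,s,_=cv2.connectedComponentsWithStats(m.astype(np.uint8)); b=1+np.argmax(s[1:,4])
    P=W[l==b]; (cx,cy),wh,a=cv2.minAreaRect(P[:,:2].astype(np.float32))
    return (cx,cy),wh,a,np.median(P[:,2]),len(P)
def down(yaw):  # tool y axis at angle yaw, z down
    y=np.array([np.cos(yaw),np.sin(yaw),0]); z=np.array([0,0,-1.]); return np.column_stack([np.cross(y,z),y,z])
E
python3 - <<'E'
from h import *
for c in ("top","side"):
    f=np.load(f"{c}0.npz"); p,d=f["p"],f["d"]; W=cloud(c,p,d); ok=d>0
    print(c,"cover",rect(W,ok,(.525,.172),.1,.009,.022)); print("small",rect(W,ok,(.53,.0),.08,.006,.02))
    print("jig",rect(W,ok,(.54,-.158),.12,.018,.028)); 
    h=ok&(np.hypot(W[...,0]-.525,W[...,1]-.172)<.06)&(W[...,2]>.045); print("handle",W[h].mean(0),cv2.minAreaRect(W[h][:,:2].astype(np.float32)))
    b=ok&(np.hypot(W[...,0]-.58,W[...,1]+.184)<.05)&(p[...,0]>p[...,2].astype(int)+50); print("blank",W[b].mean(0),cv2.minAreaRect(W[b][:,:2].astype(np.float32)))
p=np.load("top0.npz")["p"][190:300,190:410]
cv2.imwrite("pics/crop.png",cv2.resize(p[:,:,::-1],None,fx=3.6,fy=3.6,interpolation=cv2.INTER_CUBIC))
E
```

```text
top cover ((0.5295543074607849, 0.16988985240459442), (0.0904708206653595, 0.14035767316818237), 81.14501953125, np.float64(0.013949549208644317), 1789)
small ((0.5318148732185364, -0.0011973604559898376), (0.0683446004986763, 0.11044090241193771), 44.642398834228516, np.float64(0.01032506584986482), 1043)
jig ((0.5445142984390259, -0.17135539650917053), (0.10107654333114624, 0.1506546586751938), 71.30584716796875, np.float64(0.022876742367179605), 2183)
handle [0.52898702 0.16913037 0.05594106] ((0.5293346643447876, 0.16953544318675995), (0.015807239338755608, 0.06116887927055359), 81.31725311279297)
blank [ 0.58401274 -0.18410117  0.02763786] ((0.5841535329818726, -0.18415290117263794), (0.08364450931549072, 0.03829396516084671), 69.38522338867188)
side cover ((0.5331223607063293, 0.16852305829524994), (0.09362492710351944, 0.14400774240493774), 81.56492614746094, np.float64(0.016681964458550327), 1240)
small ((0.5342925786972046, -0.0008837133646011353), (0.07033558189868927, 0.11305120587348938), 43.97751235961914, np.float64(0.013515300117014465), 594)
jig ((0.5472131371498108, -0.17244350910186768), (0.1070302277803421, 0.17654778063297272), 72.44963836669922, np.float64(0.02558483205055096), 821)
handle [0.53017018 0.17211519 0.05571783] ((0.5328274369239807, 0.16960574686527252), (0.016733594238758087, 0.061978939920663834), 82.0091323852539)
blank [ 0.58571431 -0.18498348  0.03066638] ((0.5859074592590332, -0.18373490869998932), (0.07571301609277725, 0.03888953849673271), 71.37712097167969)
```

View pics/crop.png

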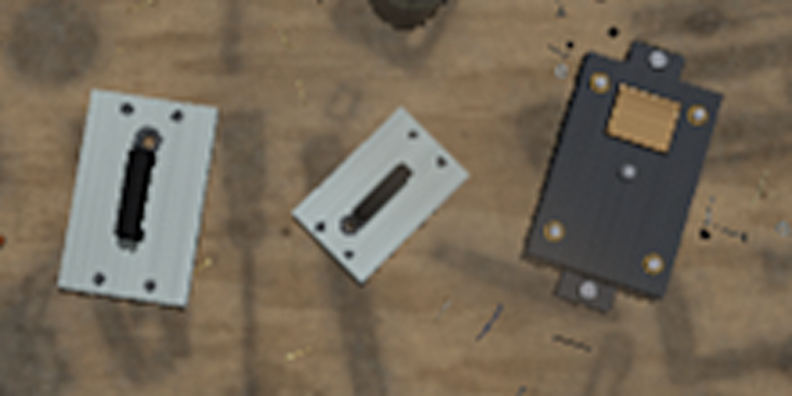

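The crop shows the large silver cover with its bush ring at (148,138), at the far end. The small one at (380,195) is the look-alike. The jig's pin is at (629,171) and its blank at (643,118). Next I'll press the blank.

```bash
cat >> h.py <<'E'
JY=np.radians(-18.5); CY=np.radians(-8.8)
J=np.array([.5455,-.1715]); C=np.array([.5305,.1695])
def best(pos,yaw):
    o=[]
    for s in (0,np.pi):
        q=manip.inverse_kinematics(pos,down(yaw+np.pi/2+s))
        if q is not None: o.append((abs(q[5]),yaw+np.pi/2+s))
    return down(min(o)[1])
E
python3 - <<'E'
from h import *
n=J+.04*np.array([np.cos(JY),np.sin(JY)])
manip.set_gripper(0.0,30)
R=best([*n,.1],JY); print(R)
manip.move_ptp([*n,.09],R); manip.move_l([*n,.036],max_speed=.1)
f0=manip.current_force(); print(f0,manip.current_time())
z=.034
while z>.012:
    manip.move_l([*n,z],max_speed=.03); f=manip.current_force()-f0; e=manip.current_ee_pos()
    print(round(z,4),np.round(f,1),np.round(e,4))
    if f[2]>22: break
    z-=.0015
manip.dwell(.3); print(manip.current_force()-f0,manip.current_time())
manip.move_l([*n,.09],max_speed=.15)
print(manip.current_time(),manip.current_qpos())
E
```

```text
[[ 0.94832366 -0.31730466  0.        ]
 [-0.31730466 -0.94832366  0.        ]
 [ 0.          0.         -1.        ]]
[ 0.98609639 -0.08650643  0.93444577] 4.075
0.034 [-1.1  0.2 -1. ] [ 0.5836 -0.1842  0.0344]
0.0325 [-2.1 -1.1 -1.7] [ 0.5834 -0.1842  0.0325]
0.031 [-1.1 -0.3 -0.2] [ 0.5834 -0.1842  0.0309]
0.0295 [-1.3 -0.2 -1. ] [ 0.5834 -0.1841  0.0294]
0.028 [-1.9  0.6 -0.6] [ 0.5834 -0.1842  0.0279]
0.0265 [-0.6  0.1 -0.8] [ 0.5834 -0.1842  0.0264]
0.025 [-0.8  0.6  0.1] [ 0.5834 -0.1842  0.0249]
0.0235 [-0.6 -0.2  0.1] [ 0.5834 -0.1842  0.0234]
0.022 [-1.2  0.4 -0.9] [ 0.5834 -0.1842  0.0219]
0.0205 [-1.   0.1 -1.2] [ 0.5834 -0.1842  0.0204]
0.019 [-1.1 -0.2 -0.4] [ 0.5834 -0.1842  0.0189]
0.0175 [-0.4 -0.1 -1. ] [ 0.5834 -0.1841  0.0174]
0.016 [-1.7 -0.1 -0.5] [ 0.5834 -0.1842  0.0159]
0.0145 [-0.   0.1 -0.6] [ 0.5834 -0.1841  0.0144]
0.013 [-0.6  0.  -0.2] [ 0.5834 -0.1842  0.0129]
[-1.11821672  0.57951729 -1.25029016] 8.125
8.7917 [-3.81895717e-01  5.97124048e-01  1.58255071e+00  4.80959878e-06
  9.62894003e-01  1.51181933e+00]
```

```bash
python3 - <<'E'
from h import *
print(manip.current_grip_width(),manip.current_grip_force(),manip.current_time())
p,d=manip.grab_frame("side"); cv2.imwrite("pics/s1.png",cv2.resize(p[120:270,200:480,::-1],None,fx=2.8,fy=2.8))
E
```

```text
-0.0011946365483287912 0.0 8.7917
```

View pics/s1.png

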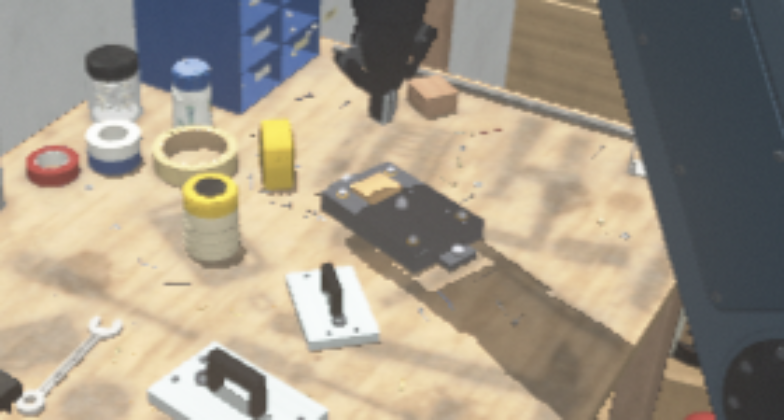

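The gripper is shut, with its tip at crop (383,118), i.e. pixel (337,162). The blank at (375,187) still stands proud. I'll check where the fingertip really is against the reported TCP.

```bash
python3 - <<'E'
from h import *
e=manip.current_ee_pos(); print(e)
n=np.array([.5834,-.1842,.03])
for c in("side","top"):
    k=manip.get_calibration(c)
    for X in (e,n):
        x=k["camera_matrix"]@(k["R"]@X+k["t"]); print(c,x[:2]/x[2])
    p,d=manip.grab_frame(c); W=cloud(c,p,d)
    m=(d>0)&(np.hypot(W[...,0]-e[0],W[...,1]-e[1])<.08)&(W[...,2]>.05)&(W[...,2]<.25)
    P=W[m]; 
    if len(P): print(c,len(P),P[:,2].min(),P[P[:,2]<P[:,2].min()+.012].mean(0))
    m=(d>0)&(np.hypot(W[...,0]-.5834,W[...,1]+.1842)<.012)&(W[...,2]<.05); print("blank z",W[m][:,2].mean() if m.any() else None, "deck",[np.median(W[(d>0)&(np.hypot(W[...,0]-.515,W[...,1]+.161)<.012)][:,2])])
E
```

```text
[ 0.58278255 -0.18394702  0.08888413]
side [335.55049515 170.56245586]
side [334.32692833 186.88572823]
side 822 0.11480626304516817 [ 0.58001708 -0.17760381  0.12081515]
blank z 0.03116520818604338 deck [np.float64(0.026307705301545126)]
top [373.71598179 219.68942108]
top [368.26756053 222.29930496]
top 145 0.15858835380152517 [ 0.57862809 -0.14793755  0.1629551 ]
blank z 0.02761874369561856 deck [np.float64(0.47995032489436446)]
```

The real fingertip shows about 25 mm above the reported TCP (tip z around 0.115 against 0.089), so it never reached the blank. I'll keep descending, guided by force.

```bash
python3 - <<'E'
from h import *
n=J+.04*np.array([np.cos(JY),np.sin(JY)])
manip.move_l([*n,.012],max_speed=.12); manip.dwell(.1)
f0=np.mean([manip.current_force() for _ in range(3)],0); print(f0,manip.current_time())
z=.010
while z>-.03:
    manip.move_l([*n,z],max_speed=.03); f=manip.current_force()-f0; e=manip.current_ee_pos()
    print(round(z,4),np.round(f,1),np.round(e,4))
    if f[2]>20: break
    z-=.0015
manip.dwell(.2); print(manip.current_force()-f0,manip.current_ee_pos(),manip.current_time())
p,d=manip.grab_frame("side"); cv2.imwrite("pics/s2.png",cv2.resize(p[120:270,200:480,::-1],None,fx=2.8,fy=2.8))
E
```

```text
[ 0.86891391  0.45112208 -0.04868158] 9.8417
0.01 [-0.7  0.1 -0.2] [ 0.5835 -0.1842  0.0102]
0.0085 [-1.4 -0.9 -0.1] [ 0.5834 -0.1842  0.0084]
0.007 [-1.2 -0.   0.5] [ 0.5834 -0.1842  0.0069]
0.0055 [-1.3  0.3  0.8] [ 0.5835 -0.1842  0.0055]
0.004 [-1.5 -0.4  3.6] [ 0.5835 -0.1842  0.0042]
0.0025 [-2.  -0.2  4.1] [ 0.5835 -0.1842  0.0026]
0.001 [-2.2  0.4  4.9] [ 0.5835 -0.1842  0.0011]
-0.0005 [-5.   0.9 12.2] [ 5.835e-01 -1.842e-01  3.000e-04]
-0.002 [-10.4   2.4  27.7] [ 5.836e-01 -1.843e-01  1.000e-04]
[-10.96996882   2.66410491  27.77316341] [ 5.83620590e-01 -1.84264335e-01  1.00005904e-04] 12.2917
```

Contact came at z=0.0055 and the hard stop at about 0.0002. That means the blank went down 5 mm and the tool sits about 24 mm higher than reported. I'll check the picture for lateral offset or tilt.

```bash
python3 - <<'E'
from h import *
e=manip.current_ee_pos()
for c in("side","top"):
    p,d=manip.grab_frame(c); W=cloud(c,p,d)
    for lo in (.03,.05,.07,.1,.13):
        m=(d>0)&(np.hypot(W[...,0]-e[0],W[...,1]-e[1])<.07)&(W[...,2]>lo)&(W[...,2]<lo+.02); P=W[m]
        if len(P)>5: print(c,lo,len(P),P.mean(0).round(4),np.percentile(P[:,:2],[5,95],axis=0).round(3).tolist())
    if c=="side": cv2.imwrite("pics/s3.png",cv2.resize(p[90:240,240:440,::-1],None,fx=4,fy=4))
print(manip.current_tcp_rot().round(4).tolist(),manip.current_time())
E
```

```text
side 0.03 65 [ 0.5756 -0.1757  0.0383] [[0.545, -0.196], [0.611, -0.158]]
side 0.05 44 [ 0.5793 -0.1776  0.0591] [[0.572, -0.193], [0.592, -0.168]]
side 0.07 107 [ 0.5785 -0.1782  0.0804] [[0.564, -0.213], [0.6, -0.147]]
side 0.1 181 [ 0.5774 -0.1755  0.111 ] [[0.557, -0.23], [0.604, -0.126]]
side 0.13 111 [ 0.5824 -0.1633  0.1374] [[0.564, -0.203], [0.602, -0.143]]
top 0.1 86 [ 0.595  -0.1324  0.1134] [[0.585, -0.142], [0.607, -0.123]]
[[0.9484, -0.3172, 0.0003], [-0.3172, -0.9484, -0.0002], [0.0004, 0.0001, -1.0]] 12.4417
```

View pics/s3.png

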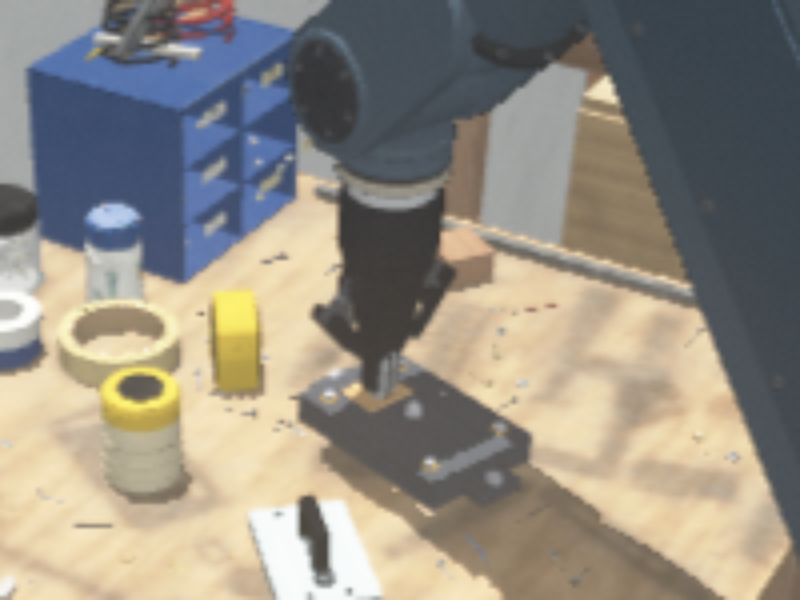

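The tool stands vertical on the middle of the blank (crop (380,390)), so the error is only a z offset of about −24 mm. I'll lift, check that the blank is flush, then grasp the cover handle with the correction applied.

```bash
cat >> h.py <<'E'
DZ=.0237   # real tip z = reported + DZ
E
python3 - <<'E'
from h import *
n=J+.04*np.array([np.cos(JY),np.sin(JY)])
manip.move_l([*n,.12],max_speed=.25)
R=best([*C,.12],CY); manip.move_ptp([*C,.10],R); manip.set_gripper(.65,100)
p,d=manip.grab_frame("top"); W=cloud("top",p,d); ok=d>0
a=np.array([np.cos(JY),np.sin(JY)])
for s in (.03,.04,.05,.02,-.02,.0):
    q=J+s*a; m=ok&(np.hypot(W[...,0]-q[0],W[...,1]-q[1])<.007); print(s,W[m][:,2].mean().round(4))
print("jig",rect(W,ok,J,.12,.018,.028))
m=ok&(np.hypot(W[...,0]-J[0],W[...,1]-J[1])<.015)&(p.min(-1)>95); print("pin",m.sum(),W[m].mean(0))
p2,d2=manip.grab_frame("side"); W2=cloud("side",p2,d2); e=manip.current_ee_pos()
print(e,manip.current_time(),manip.current_qpos().round(2))
cv2.imwrite("pics/s4.png",cv2.resize(p2[150:300,200:400,::-1],None,fx=4,fy=4))
E
```

```text
0.03 0.0222
0.04 0.0229
0.05 0.0224
0.02 0.0221
-0.02 0.0232
0.0 0.0286
jig ((0.5446366667747498, -0.1715168058872223), (0.10075189918279648, 0.15103012323379517), 71.23355865478516, np.float64(0.0228059075615676), 2290)
pin 10 [ 0.54631214 -0.17248705  0.03085958]
[0.53050841 0.16949916 0.10000335] 16.05 [ 0.23  0.5   1.73  0.    0.92 -1.19]
```

View pics/s4.png

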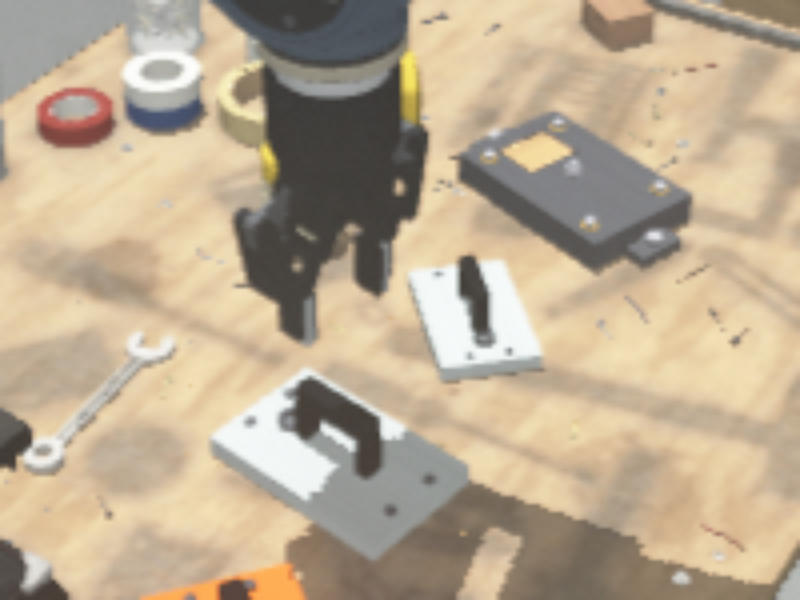

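The blank is flush: its z now matches the deck at 0.0225. The jig hasn't moved. The open fingers at (300,335) and (375,290) straddle the handle at (340,420), so I'll descend and grasp.

```bash
python3 - <<'E'
from h import *
f0=manip.current_force()
z=.029-DZ
manip.move_l([*C,.05],max_speed=.15); manip.move_l([*C,z],max_speed=.08); print((manip.current_force()-f0).round(1))
manip.set_gripper(0.0,100); print(manip.current_grip_width(),manip.current_grip_force(),(manip.current_force()-f0).round(1),manip.current_time())
manip.move_l([*C,z+.02],max_speed=.06); manip.dwell(.15)
print((manip.current_force()-f0).round(2),manip.current_grip_width(),manip.current_time())
p,d=manip.grab_frame("side"); W=cloud("side",p,d)
cv2.imwrite("pics/s5.png",cv2.resize(p[150:300,200:400,::-1],None,fx=4,fy=4))
E
```

```text
[0.6 0.4 0. ]
0.17102835447078754 98.31625699996948 [-2.   0.6  4.4] 17.6917
[ 0.54  0.08 -4.9 ] 0.16827605101372528 18.325
```

View pics/s5.png

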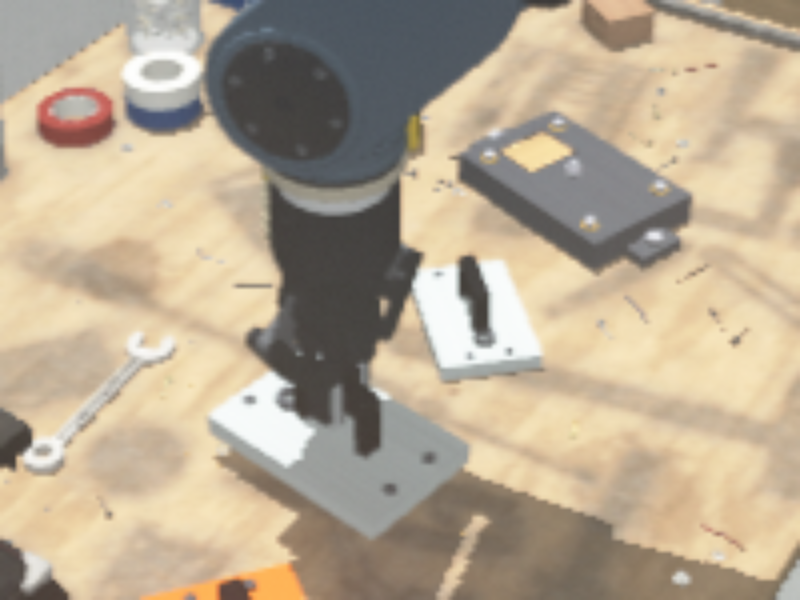

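The cover is lifted and level, gripped mid-handle (crop (335,400)). I'll carry it high to the jig, look once from above, then descend guided by force.

```bash
cat >> h.py <<'E'
JY2=np.radians(-18.7); T=np.array([.5455,-.1719]); U0=.0053  # underside z = reported - U0
E
python3 - <<'E'
from h import *
manip.move_l([*C,.12],max_speed=.2)
R=best([*T,.12],JY2); manip.move_ptp([*T,.12],R)
manip.move_l([*T,.055+U0],max_speed=.15); manip.dwell(.1)
print(manip.current_time(),manip.current_force().round(2),manip.current_ee_pos().round(4),manip.current_tcp_rot().round(3).tolist())
for c in("top","side"):
    p,d=manip.grab_frame(c); W=cloud(c,p,d); ok=d>0
    m=ok&(np.hypot(W[...,0]-T[0],W[...,1]-T[1])<.1)&(W[...,2]>.06)&(W[...,2]<.078)&(p.min(-1)>60)&(np.ptp(p.astype(int),axis=-1)<30)
    P=W[m]; print(c,len(P),cv2.minAreaRect(P[:,:2].astype(np.float32)))
    if len(P)>50: A=np.c_[P[:,:2]-T,np.ones(len(P))]; print("plane",np.linalg.lstsq(A,P[:,2],rcond=None)[0].round(4))
    cv2.imwrite(f"pics/h_{c}.png",p[:,:,::-1])
a=cv2.imread("pics/h_top.png")[170:300,290:440]; b=cv2.imread("pics/h_side.png")[120:250,270:420]
cv2.imwrite("pics/h.png",cv2.resize(np.hstack([a,b]),None,fx=2.6,fy=2.6))
E
```

```text
21.95 [-0.47 -0.13 -3.82] [ 0.5463 -0.1721  0.0615] [[0.947, -0.32, 0.002], [-0.32, -0.947, -0.001], [0.002, 0.0, -1.0]]
top 476 ((0.55251145362854, -0.1369018256664276), (0.031164105981588364, 0.14171184599399567), 76.07299041748047)
plane [0.0004 0.0058 0.0688]
side 810 ((0.5445231795310974, -0.1699606478214264), (0.09474621713161469, 0.1447814702987671), 72.0083236694336)
plane [ 0.0044 -0.043   0.072 ]
```

View pics/h.png

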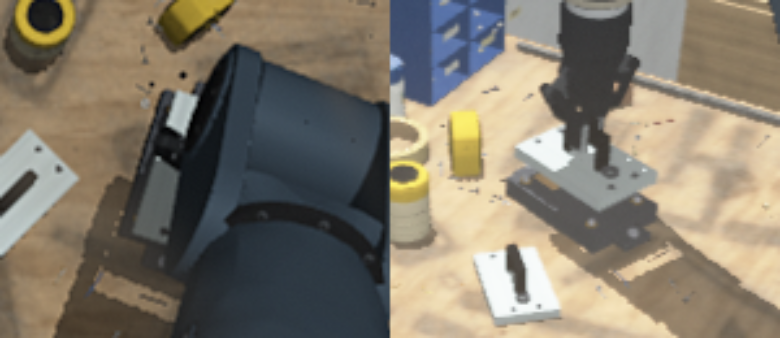

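The ring at (608,172) is on the near side. `best()` picked the other half turn of the tool, so the cover is reversed. I'll lift clear, turn it 180°, and check again.

```bash
cat >> h.py <<'E'
RJ=down(JY2+np.pi/2)
E
python3 - <<'E'
from h import *
manip.move_l([*T,.125],max_speed=.2)
print(manip.inverse_kinematics([*T,.125],RJ))
manip.move_ptp([*T,.125],RJ)
manip.move_l([*T,.045+U0],max_speed=.15); manip.dwell(.15)
print(manip.current_time(),manip.current_force().round(2),manip.current_ee_pos().round(4),manip.current_tcp_rot().round(3).tolist())
for c in("top","side"):
    p,d=manip.grab_frame(c); W=cloud(c,p,d); ok=d>0
    m=ok&(np.hypot(W[...,0]-T[0],W[...,1]-T[1])<.1)&(W[...,2]>.05)&(W[...,2]<.068)&(p.min(-1)>60)&(np.ptp(p.astype(int),axis=-1)<30)
    P=W[m]; print(c,len(P),cv2.minAreaRect(P[:,:2].astype(np.float32)),np.median(P[:,2]))
    if c=="side": cv2.imwrite("pics/h2.png",cv2.resize(p[120:250,270:420,::-1],None,fx=4,fy=4))
E
```

```text
[-3.86664901e-01  4.86235965e-01  1.67024959e+00 -4.44089210e-16
  9.85107101e-01 -1.63108466e+00]
25.975 [ 0.1  -0.78 -3.14] [ 0.5462 -0.1722  0.0515] [[-0.947, 0.321, 0.002], [0.321, 0.947, -0.001], [-0.002, -0.0, -1.0]]
top 453 ((0.554167628288269, -0.14251980185508728), (0.031031843274831772, 0.13923035562038422), 71.71514129638672) 0.059065591148725186
side 794 ((0.5486148595809937, -0.17111587524414062), (0.09586677700281143, 0.14494460821151733), 71.1922607421875) 0.062125449625970705
```

View pics/h2.png

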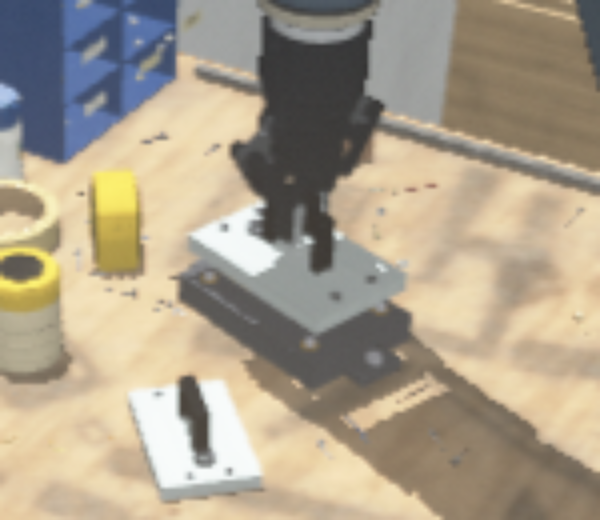

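The bush end now points at the nest, with only plain screws visible at the near end at (335,295) and (372,280). I'll descend, feeling for the pin.

```bash
python3 - <<'E'
from h import *
f0=np.mean([manip.current_force() for _ in range(3)],0)
for u in (.038,.036,.035,.034,.033,.032,.031,.030,.029):
    manip.move_l([*T,u+U0],max_speed=.04); f=manip.current_force()-f0; e=manip.current_ee_pos()
    print(u,f.round(1),e.round(4),manip.current_ft_torque().round(2))
    if f[2]>8: break
print(manip.current_time())
E
```

```text
0.038 [-0.3  1.3  0.4] [ 0.5452 -0.1718  0.0429] [ 0.01 -0.02 -0.  ]
0.036 [-0.9  1.   0.7] [ 0.5454 -0.1719  0.0412] [-0.    0.06  0.07]
0.035 [0.3 1.8 0.2] [ 0.5455 -0.1719  0.0403] [ 0.03 -0.02  0.04]
0.034 [0.1 0.9 0.2] [ 0.5455 -0.1719  0.0392] [ 0.01 -0.01  0.03]
0.033 [-0.6  0.6  0.5] [ 0.5455 -0.1719  0.0382] [ 0.05 -0.   -0.02]
0.032 [0.2 0.8 0.5] [ 0.5455 -0.1719  0.0372] [ 0.    0.04 -0.01]
0.031 [-0.8 -0.1  0.7] [ 0.5454 -0.1719  0.0362] [-0.03  0.02 -0.05]
0.03 [-1.   0.3  0.7] [ 0.5454 -0.1719  0.0352] [-0.02 -0.01 -0.02]
0.029 [-1.4  1.1  6.1] [ 0.5457 -0.172   0.0347] [ 0.15  0.29 -0.05]
28.4
```

Contact at an underside of about 29 mm is lifter height. The pin top would have been felt at 34 mm, so the pin is in the hole. I'll press on.

```bash
python3 - <<'E'
from h import *
for u in (.028,.027,.026,.025,.024,.023,.022,.021,.020,.019):
    manip.move_l([*T,u+U0],max_speed=.03); f=manip.current_force(); e=manip.current_ee_pos()
    print(u,f.round(1),e.round(4),manip.current_ft_torque().round(2))
    if f[2]>24 or np.hypot(*f[:2])>18: break
print(manip.current_time())
p,d=manip.grab_frame("side"); W=cloud("side",p,d)
cv2.imwrite("pics/p.png",cv2.resize(p[120:250,270:420,::-1],None,fx=4,fy=4))
m=(d>0)&(np.hypot(W[...,0]-T[0],W[...,1]-T[1])<.1)&(W[...,2]>.03)&(W[...,2]<.055)&(p.min(-1)>60)&(np.ptp(p.astype(int),axis=-1)<30)
P=W[m]; print(cv2.minAreaRect(P[:,:2].astype(np.float32)),np.median(P[:,2]))
E
```

```text
0.028 [-1.5  0.6  4.1] [ 0.5457 -0.172   0.0336] [0.16 0.25 0.05]
0.027 [-1.5  0.4  5.3] [ 0.5457 -0.172   0.0326] [0.19 0.37 0.04]
0.026 [-2.1  0.4  8. ] [ 0.5457 -0.172   0.0316] [ 0.17  0.38 -0.03]
0.025 [-3.   1.1  8.7] [ 0.5457 -0.172   0.0307] [ 0.2   0.49 -0.01]
0.024 [-4.3  1.4 11.6] [ 0.5457 -0.172   0.03  ] [0.22 0.63 0.03]
0.023 [-9.9  3.5 22.9] [ 0.5457 -0.172   0.0299] [ 0.52  1.37 -0.06]
0.022 [-14.    4.8  35.5] [ 0.5457 -0.172   0.0298] [0.82 2.12 0.  ]
30.15
((0.5464475750923157, -0.1718766689300537), (0.09695503115653992, 0.14433328807353973), 71.59858703613281) 0.040849324861930374
```

View pics/p.png

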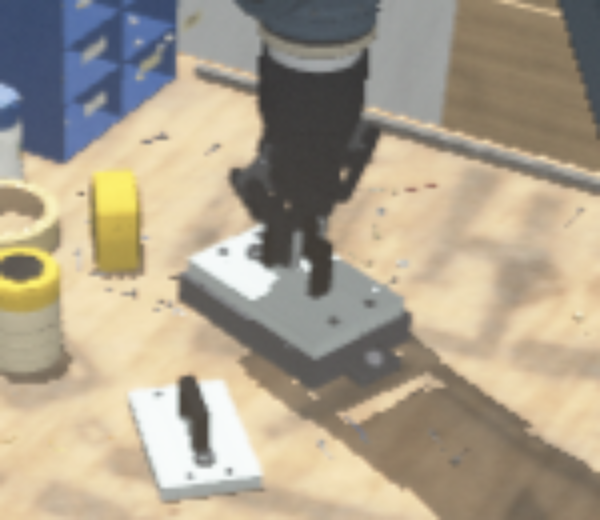

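The cover sits flat on the deck: a hard stop 5 mm below first lifter contact, ring at (258,250) over the nest, edges parallel. I'll ease to a moderate push and hand in.

```bash
python3 - <<'E'
from h import *
manip.move_l([*T,.0225+U0],max_speed=.03); manip.dwell(.4)
print(manip.current_force().round(1),manip.current_ee_pos().round(4),manip.current_grip_force(),manip.current_time())
print(manip.sign_off())
E
```

```text
[-10.7   4.5  29.1] [ 0.5457 -0.172   0.0299] 102.13446378707886 30.85
the job is handed in; nothing more can be done
None
```

I handed the job in at 30.9 s with the blank pressed flush and the cover on the pin, bush over the nest, held flat on the deck by its handle with about 29 N; the jar, tape measure and spanner were not touched, and no verdict was returned.

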